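Snap the cap onto the open specimen jar

ROBOT

A 7-joint arm with a two-finger parallel gripper is mounted at the origin on the work surface. World frame = base frame: x ahead of the robot, y to its left, z up, the work surface at z = 0. Lengths are in m, angles in rad, forces in N, time in s.
With the tool pointing down it reaches from about 0.4 to 0.85 m from the base axis. Payload 4.5 kg.
Tool frame: the origin (TCP) lies where the fingers leave the gripper's body, on its centre line; the fingertips stand 64 mm ahead of it and the grasp point (between the pads) lies 45 mm ahead of it; z points along the fingers, y is the direction in which the jaws open and shut (so a half turn about z gives the same grasp; the last joint's range is limited). The gripper opens to 88 mm and grips with 3 to 60 N. Pads are 18 mm wide; open, the fingers measure 123 mm over their backs; the gripper's body (75 mm by 187 mm) begins 45 mm behind the grasp point.
Start: joints at [-1.08, 0.689, -0.195, 1.565, 0.157, 0.902, -0.215], TCP at [0.276, 0.561, 0.303] pointing down, gripper open.
Joint ranges: [-3.01, 3.01], [-0.46, 2.08], [-1.47, 1.51], [0.13, 2.56], [-1, 4.14], [0.04, 2.09], [-2.66, 2.66]. Speed limits (rad/s): [2.57, 2.57, 3.14, 3.14, 3.14, 3.14, 3.14].

INTERFACE

Orientations are given as a unit quaternion [x, y, z, w].
In Python, from plant import monitor, snapshot, workorder, finder gives the robot as it stands.
- The arm moves only by the tool carry_out, never from a script. Its argument "motion" is one flat list of numbers, 6 for each row, row after row: the shift along the tool's x, y, z in cm, then the turn, a rotation vector about the tool's x, y, z in rad. In form: [x, y, z, rx, ry, rz, x, y, z, rx, ry, rz, ...]. A call has 1 to 8 rows; each row shifts and turns the commanded pose from where the row before left it, along the tool's axes as they then stand; what a row does not reach is not made up. A row lasts 1/8 s, in which the tool goes at most 62.5 mm and 10.7 degrees, less where a joint would pass 70% of its speed; a pose out of reach is approached as far as the arm can. A call with a gripper value outside its range is refused whole. "hand" is the finger opening in cm, from 0 to 8.81, set as the call begins (left out, the last holds). The fingers move at their own pace and stop on an object; "grip_force" is the grip in N (left out, the last holds). Time passes only in rows, so rows that do not move let the fingers close. It gives the time, the measured TCP pose, the force and the opening at its end, in the units of the state.
- monitor.get_state(): the state, without advancing time (a new reading comes with each control period).
- snapshot(name): name is "side" or "top" or "wrist"; returns a dict with "frame" (480x640x3 uint8, red, green, blue), "range_z" (480x640 float32, m along the optical axis (not along the pixel's ray), 0 where there is no reading), "fx", "fy", "cx", "cy" (pixels), "rvec" (rotation vector, rad) and "tvec" (3), from world to camera coordinates, as OpenCV has them; the wrist camera has in their place "hand_eye" (4x4, takes a point from camera to tool coordinates, whose origin is the TCP and whose axes are the flange's). Camera axes: x right, y down, z forward; pixel columns grow to the right and rows downward; lengths in m; the calibration is good to about 2 mm. A picture is of the moment at which its call begins: read the wrist's pose just before it.
- workorder.finish_job(): hands the job in, once; it reports no verdict.
Trained networks look in a picture, given as the dict that the camera call returned (one of the last four; its "shot" number tells which), for a name from the list of things; names that differ only in an ending like _2 or _b are one class to them, and where a whole thing is asked for, a point or a joint stands for the part that bears it (a point fixed in the world has none). Each returns a list of dicts, best first, with "p" (0 to 1); they miss things now and then, are a little off and sometimes report something else, mostly with a low value. They report only what shows in the picture. A call takes as long as a camera call. They do not tell look-alikes from the thing itself.
- finder.masks_of(picture, thing): "pixels" (480x640 bool, what is visible of it) and "extent" ([left, top, right, bottom] in pixels, round what is visible of it).
The state is a dict: "clock": time; "q": joint angles; "qd": joint speeds; "joint_torque": joint torques, N m; "tool_pos": TCP position; "eef_rot": TCP orientation; "contact_force": force on the tool from outside, world axes, zero at the start; "moment": the same for the moment, N m; "opening": opening from 0.0 (shut) to 1.0 (fully open).
Only numpy, scipy, OpenCV 4.12 (cv2) and the standard library are available. Lean on these libraries where they do the work, as an engineer would, in place of code of your own. Each camera call takes 0.05 s, during which the arm holds its last target. There are 200 camera calls.

TASK

One specimen jar on the table is still open: pick up its loose black snap cap, set it level on the mouth and press it straight down until it snaps home over the lip. Keep pressing so that the foam liner stays squeezed, and finish while still holding the cap down firmly, with the jar standing where it was and the other things on the table left alone.

Things in the scene. Friction and masses are not known exactly. Their poses are not given: they have to be found in the camera images.
- jar: The open specimen jar, loose: green glass, blank white label, a brown seed cone inside; the only jar without a cap. 130 mm tall; body 68 mm across up to 92 mm, then a shoulder to a neck 41 mm across; round the mouth a lip 46 mm across and 2.2 mm high. 0.35 to 0.5 kg. Origin at the centre of its underside, z up.
- jar_rim (a point): Centre of the jar's mouth in the plane of its rim, 130 mm above the jar's underside; z up.
- cap: The loose snap cap: black ribbed plastic, round, 60 mm across, 22 mm tall, closed flat top, 45 g, lying open side down. Fits at any yaw. Six sprung tabs inside have sloping lead-ins: set on the mouth it rests on them, lower edge about 6 mm below the jar's rim, and centres itself from up to 2 mm off. Origin at the centre of its lower edge, z up.
- cap_top (a point): Centre of the cap's flat top, 22 mm above its lower edge: the place to press. From rest on the mouth the push rises to about 8 to 16 N over 3 mm, then falls away and is gone after 7 mm as the tabs snap under the lip (lower edge 13 mm below the rim); then the liner meets the rim. Hold it down with some 10 to 15 N.
- stock1: Bystander: a full specimen jar, dark green with its black cap on, 136 mm tall, 68 mm across. Origin at the centre of its underside.
- stock2: Bystander: another full, capped specimen jar of the same size. Origin at the centre of its underside.
- dish: Bystander: a white sorting dish with three seeds, 86 mm across, 14 mm high. Origin at the centre of its underside.
- forceps: Bystander: steel forceps lying flat, 130 mm long along its x, 20 mm wide, 8 mm high. Origin at the centre of its underside.
- liner (a joint): Squeeze of the white foam liner under the cap's top, in m: 0 free to 0.003 at its solid stop (cap's lower edge then 16.8 mm below the jar's rim). It pushes back 4 N per mm. A snapped cap left alone squeezes it by under 1 mm (lower edge about 14.5 mm below the rim).
Things that resemble listed ones, but are neither listed nor needed, are in the scene too. There is more than one size of the cap; the job needs the middle-sized.

How it is judged:
By the outcome, as a careful person would: the job done as asked, in the order asked, and still so for the second after the job is handed in, while the arm keeps its last pose, push and grip.
It also fails if it takes over 48 s, if anything falls off the work surface, if the arm or the gripper's body presses on something with over 40 N, if the wrist force passes 120 N, or if a joint passes its speed limit or range.

## Working session

There is one attempt and no reset: what is moved stays moved. The work goes in short steps, Python scripts to look and compute and a tool call to move; the robot and the scene stay as the last step left them, time stands still between calls to the robot, and variables do not carry over. Pictures are saved under pics/ and viewed, about 8 in all and at most 12, crops included, and the job is handed in when it is done.

Besides the shell and the picture viewer there is one more tool, called after "Request:" in YAML: its name, and indented under it one key for each argument. carry_out: Moves the arm, as the interface text tells. Its arguments: {"type":"object","properties":{"motion":{"type":"array"},"hand":{"type":"number"},"grip_force":{"type":"number"}},"required":["motion"]}

```bash
mkdir -p pics
cat > h.py <<'E'
import numpy as np, cv2
from scipy.spatial.transform import Rotation as R
from plant import monitor, snapshot, workorder, finder
def shot(name,save=None):
    s=monitor.get_state(); p=snapshot(name)
    if name=="wrist":
        T=np.eye(4);T[:3,:3]=R.from_quat(s["eef_rot"]).as_matrix();T[:3,3]=s["tool_pos"];M=T@p["hand_eye"]
    else:
        r=cv2.Rodrigues(np.array(p["rvec"],float))[0];M=np.eye(4);M[:3,:3]=r.T;M[:3,3]=-r.T@np.array(p["tvec"]).ravel()
    p["M"]=M
    if save: cv2.imwrite("pics/"+save,cv2.cvtColor(p["frame"],cv2.COLOR_RGB2BGR))
    return p
def pts(p,mask):
    v,u=np.nonzero(mask&(p["range_z"]>0));z=p["range_z"][v,u]
    c=np.c_[(u-p["cx"])/p["fx"]*z,(v-p["cy"])/p["fy"]*z,z]
    return c@p["M"][:3,:3].T+p["M"][:3,3]
def report(p,thing):
    for d in finder.masks_of(p,thing):
        w=pts(p,d["pixels"])
        if len(w)<10: print(thing,d["p"],d["extent"],"few");continue
        zt=np.percentile(w[:,2],95);t=w[w[:,2]>zt-.006]
        lo,hi=np.percentile(t[:,:2],[1,99],axis=0)
        print(thing,round(d["p"],2),np.round(d["extent"]),"ztop",zt.round(4),"topmid",((lo+hi)/2).round(4),"size",(hi-lo).round(4))
def st():
    s=monitor.get_state();print({k:np.round(v,4) for k,v in s.items() if k in("clock","tool_pos","eef_rot","contact_force","opening","q")})
E
python3 - <<'E'
from h import *
st()
ims=[]
for n in("top","side"):
    p=shot(n,n+"0.png");print(n)
    for t in("cap","jar","stock1","dish","forceps"):report(p,t)
E
```

```text
{'clock': np.float64(0.0), 'q': array([-1.0802,  0.69  , -0.1945,  1.5663,  0.1573,  0.9025, -0.215 ]), 'tool_pos': array([0.2755, 0.5604, 0.3019]), 'eef_rot': array([ 2.263e-01,  9.740e-01, -9.000e-04, -1.000e-04]), 'contact_force': array([ 0.5024,  0.3516, -0.5388]), 'opening': np.float64(0.9975)}
top
cap 0.89 [459. 256. 484. 280.] ztop 0.0178 topmid [ 0.4607 -0.3233] size [0.0382 0.0388]
cap 0.73 [381. 317. 430. 365.] ztop 0.0323 topmid [ 0.3342 -0.2046] size [0.0753 0.0753]
cap 0.57 [400. 264. 438. 299.] ztop 0.0248 topmid [ 0.4363 -0.2321] size [0.0556 0.0559]
jar 0.77 [378. 125. 430. 176.] ztop 0.1305 topmid [ 0.6591 -0.198 ] size [0.0445 0.0447]
stock1 0.62 [142. 144. 199. 200.] ztop 0.1376 topmid [0.6076 0.1948] size [0.0569 0.0569]
stock1 0.56 [286. 117. 327. 174.] ztop 0.138 topmid [ 0.6587 -0.0268] size [0.0564 0.0552]
dish 0.61 [246. 242. 298. 292.] ztop 0.0145 topmid [0.4569 0.0249] size [0.0822 0.0821]
forceps 0.74 [146. 233. 161. 308.] ztop 0.0103 topmid [0.4457 0.2353] size [0.1266 0.0283]
side
cap 0.78 [378. 401. 407. 434.] ztop 0.0151 topmid [ 0.4584 -0.3252] size [0.0386 0.0387]
cap 0.76 [238. 356. 300. 413.] ztop 0.0298 topmid [ 0.3319 -0.2061] size [0.0751 0.0767]
cap 0.59 [326. 354. 372. 397.] ztop 0.0223 topmid [ 0.4347 -0.2346] size [0.0562 0.0575]
jar 0.56 [438. 239. 490. 332.] ztop 0.1276 topmid [ 0.6575 -0.1983] size [0.0447 0.0456]
stock1 0.83 [386. 183. 430. 269.] ztop 0.1349 topmid [ 0.6561 -0.0287] size [0.0574 0.0588]
stock1 0.71 [308. 138. 346. 215.] ztop 0.1343 topmid [0.605  0.1932] size [0.0572 0.0578]
dish 0.69 [264. 254. 314. 286.] ztop 0.0126 topmid [0.4548 0.0245] size [0.081 0.083]
forceps 0.67 [210. 199. 272. 228.] ztop 0.007 topmid [0.4454 0.2344] size [0.1277 0.0317]
forceps 0.6 [442. 235. 490. 330.] ztop 0.1276 topmid [ 0.657  -0.1983] size [0.0436 0.0456]
forceps 0.55 [263. 252. 314. 286.] ztop 0.0126 topmid [0.4546 0.0248] size [0.0807 0.0835]
```

```bash
cd pics; python3 -c "
import cv2,numpy as np
a=cv2.imread('top0.png')[90:390,100:520];b=cv2.imread('side0.png')[120:450,180:600]
cv2.imwrite('c0.png',np.vstack([a,b])[:600] if 0 else cv2.resize(np.vstack([a,b]),None,fx=.95,fy=.95))"
```

```text
(no output)
```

View pics/c0.png

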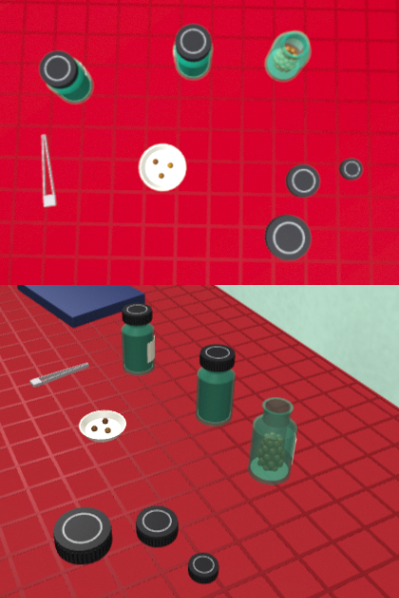

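Top (upper crop) and side (lower crop): the middle cap is at top-image px (418,282), between the big one at (405,341) and the small one at (471,268). The open jar is at (404,150). The networks' three cap sizes agree with this. I'll move above the middle cap and keep the current yaw, since the fingers clear both neighbours.

Request:
carry_out:
  motion: [-4.8,-3.4,0,0,0,0,-4.8,-3.4,0,0,0,0,-4.8,-3.4,0,0,0,0,-4.8,-3.4,0,0,0,0,-4.8,-3.4,0,0,0,0,-4.8,-3.4,0,0,0,0,-4.8,-3.4,0,0,0,0,-4.8,-3.4,0,0,0,0]
  hand: 8.8

```text
clock: 1.6
tool_pos: [0.5012, 0.1458, 0.303]
eef_rot: [0.226, 0.974, 0.0, 0.0]
contact_force: [0.5, -0.3, -0.8]
opening: 0.995
```

Request:
carry_out:
  motion: [-1.4,-4.7,0.6,0,0,0,-1.4,-4.7,0.6,0,0,0,-1.4,-4.7,0.6,0,0,0,-1.4,-4.7,0.6,0,0,0,-1.4,-4.7,0.6,0,0,0,-1.4,-4.7,0.6,0,0,0,-1.4,-4.7,0.6,0,0,0,-1.4,-4.7,0.6,0,0,0]

```text
clock: 2.6
tool_pos: [0.4349, -0.241, 0.2547]
eef_rot: [0.226, 0.974, 0.0, 0.0]
contact_force: [0.6, 1.1, -0.7]
opening: 1.002
```

```bash
cat >> h.py <<'E'
def go(target):
    s=monitor.get_state();d=R.from_quat(s["eef_rot"]).inv().apply(np.array(target)-s["tool_pos"])
    up=R.from_quat(s["eef_rot"]).inv().apply([0,0,-1]);print("tool cm",(d*100).round(2),"tilt rotvec",np.cross([0,0,1],up).round(4))
E
python3 - <<'E'
from h import *
st();go([.4355,-.2333,.2])
p=shot("wrist","w1.png")
report(p,"cap");report(p,"jar")
E
```

```text
{'clock': np.float64(2.6), 'q': array([ 0.5973,  0.6081, -0.2905,  1.9932,  0.3027,  0.5805,  1.2155]), 'tool_pos': array([ 0.4349, -0.241 ,  0.2547]), 'eef_rot': array([2.264e-01, 9.740e-01, 0.000e+00, 4.000e-04]), 'contact_force': array([ 0.5744,  1.0504, -0.7156]), 'opening': np.float64(1.0017)}
tool cm [0.29 0.72 5.47] tilt rotvec [ 0.0002  0.0009 -0.    ]
cap 0.77 [293. 170. 363. 244.] ztop 0.0224 topmid [ 0.4348 -0.2329] size [0.0566 0.056 ]
cap 0.73 [226. 250. 271. 294.] ztop 0.0151 topmid [ 0.4585 -0.3232] size [0.0379 0.038 ]
cap 0.71 [247.  10. 358. 132.] ztop 0.03 topmid [ 0.3321 -0.2045] size [0.0747 0.0748]
cap 0.59 [584.  30. 640. 145.] ztop 0.0133 topmid [0.4541 0.0082] size [0.081  0.0492]
jar 0.74 [418. 358. 501. 472.] ztop 0.119 topmid [ 0.6394 -0.2044] size [0.0102 0.0178]
```

The wrist view agrees on the cap, at (0.435, -0.233) with its top at 22 mm. Descending to grasp it.

Request:
carry_out:
  motion: [0.3,0.7,3.5,0,0,0,0,0,4,0,0,0,0,0,4,0,0,0,0,0,3.5,0,0,0,0,0,2.2,0,0,0,0,0,1.4,0,0,0,0,0,0,0,0,0]

```text
clock: 3.62
tool_pos: [0.4357, -0.2308, 0.0683]
eef_rot: [0.226, 0.974, 0.0, -0.0]
contact_force: [-0.4, 0.4, 0.5]
opening: 0.996
```

Run:
```python
from h import *
st();go([.4349,-.2331,.0685])
```

```text
{'clock': np.float64(3.625), 'q': array([ 0.4293,  0.9504, -0.0579,  2.0946,  0.4444,  0.1086,  1.0688]), 'tool_pos': array([ 0.4357, -0.2308,  0.0683]), 'eef_rot': array([ 2.258e-01,  9.742e-01,  3.000e-04, -4.000e-04]), 'contact_force': array([-0.3545,  0.3837,  0.5169]), 'opening': np.float64(0.9963)}
tool cm [-0.03 -0.24 -0.02] tilt rotvec [ 0.0004 -0.0009  0.    ]
```

Correct 2 mm, then close.

Request:
carry_out:
  motion: [0,-0.2,0,0,0,0,0,0,0,0,0,0]

```text
clock: 3.88
tool_pos: [0.4348, -0.234, 0.0696]
eef_rot: [0.227, 0.974, -0.0, 0.001]
contact_force: [0.5, -0.7, -0.1]
opening: 0.997
```

Request:
carry_out:
  motion: [0,0,0,0,0,0,0,0,0,0,0,0,0,0,0,0,0,0,0,0,0,0,0,0,0,0,0,0,0,0,0,0,0,0,0,0]
  hand: 5
  grip_force: 20

```text
clock: 4.62
tool_pos: [0.4346, -0.2335, 0.0688]
eef_rot: [0.226, 0.974, 0.0, 0.0]
contact_force: [-0.6, 0.4, 3.5]
opening: 0.677
```

Request:
carry_out:
  motion: [0,0,-0.5,0,0,0,0,0,-2,0,0,0,0,0,-4,0,0,0,0,0,-5,0,0,0,0,0,-4,0,0,0,0,0,-2.5,0,0,0,0,0,0,0,0,0]

```text
clock: 5.5
tool_pos: [0.4349, -0.2341, 0.2502]
eef_rot: [0.227, 0.974, -0.0, 0.002]
contact_force: [-0.1, 0.3, -0.5]
opening: 0.679
```

Run:
```python
from h import *
st();go([.658,-.198,.245])
p=shot("wrist","w2.png"); report(p,"jar");report(p,"cap")
p=shot("side","s2.png"); report(p,"cap");report(p,"jar")
```

```text
{'clock': np.float64(5.5), 'q': array([ 0.5935,  0.6129, -0.3052,  2.0082,  0.3301,  0.5638,  1.1733]), 'tool_pos': array([ 0.4349, -0.2341,  0.2502]), 'eef_rot': array([ 2.268e-01,  9.739e-01, -4.000e-04,  1.700e-03]), 'contact_force': array([-0.0634,  0.2777, -0.5348]), 'opening': np.float64(0.679)}
tool cm [-18.42  13.09   0.59] tilt rotvec [-0.      0.0035  0.    ]
jar 0.89 [427. 427. 450. 470.] ztop 0.0952 topmid [ 0.6455 -0.2264] size [0.0228 0.0093]
cap 0.92 [241.  12. 353. 134.] ztop 0.03 topmid [ 0.3321 -0.2044] size [0.0748 0.0748]
cap 0.84 [216. 253. 264. 296.] ztop 0.0151 topmid [ 0.4569 -0.3231] size [0.0358 0.0386]
cap 0.59 [244. 251. 396. 388.] ztop 0.2034 topmid [ 0.432  -0.2349] size [0.0536 0.0563]
cap 0.29 [427. 426. 453. 471.] ztop 0.0961 topmid [ 0.5593 -0.2188] size [0.1979 0.0247]
cap 0.71 [378. 402. 405. 434.] ztop 0.0152 topmid [ 0.4582 -0.3254] size [0.0382 0.0376]
cap 0.61 [240. 354. 299. 414.] ztop 0.0298 topmid [ 0.3319 -0.2063] size [0.0753 0.0767]
jar 0.85 [440. 236. 490. 332.] ztop 0.1275 topmid [ 0.6572 -0.1987] size [0.0443 0.0445]
```

Grip confirmed: the opening is 59.8 mm. Carrying the cap over the jar.

Request:
carry_out:
  motion: [-1.4,1.1,0,0,0,0,-3,2,0,0,0,0,-4,3,0,0,0,0,-4,3,0,0,0,0,-3.5,2.3,0,0,0,0,-2.5,1.7,1,0,0,0,0,0,1,0,0,0,0,0,0,0,0,0]

```text
clock: 6.8
tool_pos: [0.6553, -0.1974, 0.2266]
eef_rot: [0.226, 0.974, -0.0, -0.003]
contact_force: [-0.4, -0.0, 0.0]
opening: 0.682
```

Run:
```python
from h import *
st();go([.658,-.198,.215])
ps=[shot("top","t3.png"),shot("side","s3.png"),shot("wrist","w3.png")]
for p in ps: report(p,"cap");report(p,"jar")
a=[cv2.imread(f"pics/{n}3.png") for n in "sw"]
cv2.imwrite("pics/c3.png",np.hstack([cv2.resize(a[0][130:370,360:560],None,fx=2,fy=2),cv2.resize(a[1][:, 140:540],(400,480))]))
```

```text
{'clock': np.float64(6.8), 'q': array([ 0.3704,  0.8666, -0.2929,  1.4274,  0.2868,  0.8949,  1.1078]), 'tool_pos': array([ 0.6553, -0.1974,  0.2266]), 'eef_rot': array([ 2.265e-01,  9.740e-01, -5.000e-04, -2.600e-03]), 'contact_force': array([-0.4341, -0.0053,  0.0184]), 'opening': np.float64(0.682)}
tool cm [-0.27  0.07  1.15] tilt rotvec [-0.0021 -0.0048  0.    ]
cap 0.67 [380. 316. 427. 366.] ztop 0.0323 topmid [ 0.3344 -0.2046] size [0.075  0.0752]
cap 0.61 [395. 123. 436. 151.] ztop 0.182 topmid [ 0.6436 -0.1936] size [0.034  0.0493]
jar 0.62 [378. 128. 424. 174.] ztop 0.1094 topmid [ 0.6462 -0.189 ] size [0.0333 0.0399]
jar 0.28 [146. 233. 159. 309.] ztop 0.01 topmid [0.4472 0.235 ] size [0.126  0.0287]
cap 0.97 [453. 212. 500. 244.] ztop 0.1808 topmid [ 0.6292 -0.2149] size [0.0838 0.0873]
cap 0.8 [380. 401. 407. 437.] ztop 0.0152 topmid [ 0.4584 -0.3252] size [0.0381 0.039 ]
cap 0.66 [237. 353. 300. 413.] ztop 0.0298 topmid [ 0.3317 -0.2062] size [0.075  0.0763]
jar 0.57 [438. 241. 491. 332.] ztop 0.1241 topmid [ 0.6564 -0.1996] size [0.042  0.0424]
cap 0.74 [ 0. 22. 75. 83.] ztop 0.0152 topmid [ 0.4595 -0.3234] size [0.0386 0.0386]
cap 0.6 [242. 251. 398. 388.] ztop 0.1815 topmid [ 0.6531 -0.1988] size [0.0542 0.0563]
jar 0.71 [266. 178. 378. 273.] ztop 0.1184 topmid [ 0.6387 -0.1895] size [0.026  0.0295]
```

View pics/c3.png

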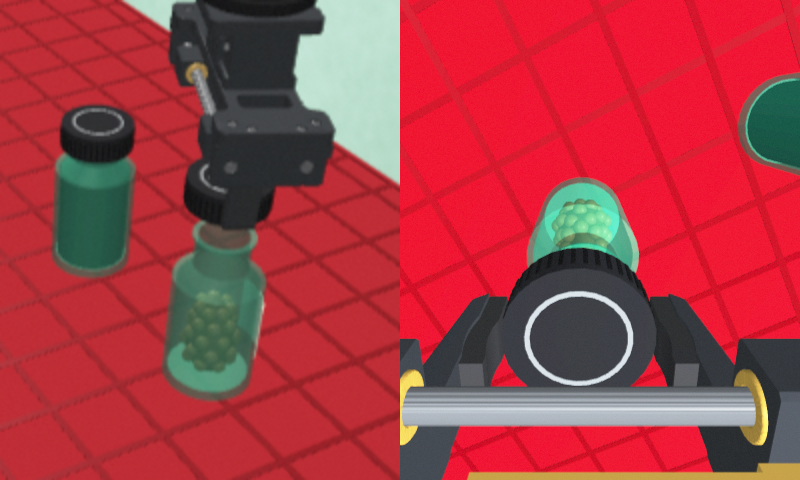

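Left (side view): the cap is level in the jaws, just above the open mouth at about (225,235) in the crop. Right (wrist view): the cap is held between the pads at (578,340). The relative offset between cap and jar puts the target TCP at (0.6576, -0.198). I'll go lower, then check.

Request:
carry_out:
  motion: [-0.2,0.1,1,0,0,0,0,0,1,0,0,0,0,0,0,0,0,0,0,0,0,0,0,0]

```text
clock: 7.75
tool_pos: [0.6597, -0.1971, 0.2085]
eef_rot: [0.226, 0.974, 0.0, -0.0]
contact_force: [-0.2, 0.2, -1.0]
opening: 0.677
```

Run:
```python
from h import *
for i in range(3):
    p=shot("side","s4.png");st();go([.6576,-.198,.2])
```

```text
{'clock': np.float64(7.8), 'q': array([ 0.3661,  0.8913, -0.288 ,  1.4298,  0.295 ,  0.8627,  1.101 ]), 'tool_pos': array([ 0.6598, -0.1971,  0.2088]), 'eef_rot': array([2.264e-01, 9.740e-01, 1.000e-04, 2.000e-04]), 'contact_force': array([0.348 , 0.2827, 0.0489]), 'opening': np.float64(0.6773)}
tool cm [ 0.16 -0.18  0.88] tilt rotvec [ 0.0002  0.0003 -0.    ]
{'clock': np.float64(7.85), 'q': array([ 0.3661,  0.8911, -0.288 ,  1.4297,  0.295 ,  0.8628,  1.101 ]), 'tool_pos': array([ 0.6599, -0.1972,  0.2089]), 'eef_rot': array([2.264e-01, 9.740e-01, 1.000e-04, 3.000e-04]), 'contact_force': array([-0.1313, -0.776 , -0.3284]), 'opening': np.float64(0.6768)}
tool cm [ 0.17 -0.18  0.89] tilt rotvec [ 0.0002  0.0005 -0.    ]
{'clock': np.float64(7.9), 'q': array([ 0.3661,  0.891 , -0.288 ,  1.4297,  0.295 ,  0.8628,  1.101 ]), 'tool_pos': array([ 0.6599, -0.1972,  0.209 ]), 'eef_rot': array([2.264e-01, 9.740e-01, 0.000e+00, 3.000e-04]), 'contact_force': array([-0.6584, -0.4875, -0.2395]), 'opening': np.float64(0.6777)}
tool cm [ 0.17 -0.18  0.9 ] tilt rotvec [ 0.0002  0.0006 -0.    ]
```

Request:
carry_out:
  motion: [0.17,-0.18,0,0,0,0,0,0,0.7,0,0,0,0,0,0.6,0,0,0,0,0,0,0,0,0,0,0,0,0,0,0]

```text
clock: 8.52
tool_pos: [0.6574, -0.198, 0.1956]
eef_rot: [0.226, 0.974, 0.0, -0.0]
contact_force: [-0.5, 1.1, -0.3]
opening: 0.677
```

Run:
```python
from h import *
p=shot("side","s5.png");report(p,"jar");st();go([.6576,-.198,.192])
```

```text
jar 0.82 [441. 259. 491. 331.] ztop 0.1054 topmid [ 0.6531 -0.2036] size [0.0405 0.0447]
{'clock': np.float64(8.625), 'q': array([ 0.3667,  0.9044, -0.2837,  1.445 ,  0.3014,  0.835 ,  1.0967]), 'tool_pos': array([ 0.6574, -0.1981,  0.1958]), 'eef_rot': array([ 0.2265,  0.974 , -0.    ,  0.    ]), 'contact_force': array([ 0.2015,  0.0613, -0.2408]), 'opening': np.float64(0.677)}
tool cm [-0.02  0.02  0.38] tilt rotvec [-0.      0.0001  0.    ]
```

Request:
carry_out:
  motion: [0,0,0.2,0,0,0,0,0,0,0,0,0]

```text
clock: 8.88
tool_pos: [0.6576, -0.1977, 0.1938]
eef_rot: [0.226, 0.974, 0.0, 0.0]
contact_force: [1.1, -0.2, -0.5]
opening: 0.68
```

Request:
carry_out:
  motion: [0,0,0.15,0,0,0,0,0,0,0,0,0]

```text
clock: 9.12
tool_pos: [0.6578, -0.1976, 0.1924]
eef_rot: [0.226, 0.974, 0.0, 0.0]
contact_force: [0.6, 1.6, 0.9]
opening: 0.678
```

Request:
carry_out:
  motion: [0,0,0.1,0,0,0,0,0,0,0,0,0]

```text
clock: 9.38
tool_pos: [0.6577, -0.1977, 0.1915]
eef_rot: [0.226, 0.974, 0.0, 0.0]
contact_force: [0.9, 1.6, 3.9]
opening: 0.678
```

Contact at the expected height: 3.9 N up with little side load. Releasing, rising and checking the seat.

Request:
carry_out:
  motion: [0,0,0,0,0,0,0,0,0,0,0,0,0,0,0,0,0,0,0,0,0,0,0,0]
  hand: 8.2

```text
clock: 9.88
tool_pos: [0.6571, -0.1983, 0.191]
eef_rot: [0.227, 0.974, -0.0, -0.0]
contact_force: [-0.6, 0.2, -0.3]
opening: 0.929
```

Request:
carry_out:
  motion: [0,0,-0.5,0,0,0,0,0,-1.5,0,0,0,0,0,-3,0,0,0,0,0,-3,0,0,0,0,0,-1,0,0,0,0,0,0,0,0,0]

```text
clock: 10.62
tool_pos: [0.6575, -0.1981, 0.282]
eef_rot: [0.226, 0.974, -0.0, 0.001]
contact_force: [-0.9, 0.3, -0.1]
opening: 0.929
```

```bash
cat >> h.py <<'E'
def capfit(p):
    for d in finder.masks_of(p,"cap"):
        w=pts(p,d["pixels"]);
        if len(w)<50: continue
        zt=np.percentile(w[:,2],90)
        if zt<.12: continue
        t=w[abs(w[:,2]-zt)<.008]; c=t.mean(0)
        A=np.linalg.lstsq(np.c_[t[:,:2]-c[:2],np.ones(len(t))],t[:,2],rcond=None)[0]
        print("cap",round(d["p"],2),"n",len(t),"z",A[2].round(4),"slope",A[:2].round(3))
E
python3 - <<'E'
from h import *
st()
for n in("top","side","wrist"):
    p=shot(n,n[0]+"6.png");print(n);report(p,"cap");report(p,"jar");capfit(p)
a=[cv2.imread(f"pics/{n}6.png") for n in "sw"]
cv2.imwrite("pics/c6.png",np.hstack([cv2.resize(a[0][170:370,400:560],None,fx=2.4,fy=2.4),cv2.resize(a[1][:, 140:540],(400,480))]))
E
```

```text
{'clock': np.float64(10.625), 'q': array([ 0.3771,  0.8071, -0.3085,  1.3757,  0.2643,  0.9976,  1.1288]), 'tool_pos': array([ 0.6575, -0.1981,  0.282 ]), 'eef_rot': array([ 2.264e-01,  9.740e-01, -0.000e+00,  7.000e-04]), 'contact_force': array([-0.8557,  0.2842, -0.0632]), 'opening': np.float64(0.9293)}
top
cap 0.93 [458. 258. 485. 277.] ztop 0.0177 topmid [ 0.46   -0.3232] size [0.0369 0.0372]
cap 0.69 [382. 317. 426. 365.] ztop 0.0322 topmid [ 0.3342 -0.2042] size [0.0754 0.0744]
cap 0.6 [390. 112. 432. 157.] ztop 0.1472 topmid [ 0.6589 -0.1974] size [0.0566 0.0557]
cap 0.51 [143. 230. 159. 310.] ztop 0.0096 topmid [0.4465 0.2354] size [0.128  0.0283]
jar 0.58 [374. 135. 426. 175.] ztop 0.0998 topmid [ 0.6487 -0.1946] size [0.0423 0.0579]
cap 0.6 n 1164 z 0.1448 slope [0.012 0.   ]
side
cap 0.88 [238. 355. 300. 412.] ztop 0.0297 topmid [ 0.3318 -0.2063] size [0.075  0.0769]
cap 0.71 [451. 229. 498. 264.] ztop 0.1446 topmid [ 0.6557 -0.1996] size [0.055  0.0566]
cap 0.63 [379. 401. 407. 435.] ztop 0.0151 topmid [ 0.4584 -0.3251] size [0.0386 0.0389]
jar 0.84 [441. 255. 491. 330.] ztop 0.1033 topmid [ 0.6547 -0.203 ] size [0.0471 0.0436]
cap 0.71 n 941 z 0.1428 slope [0.028 0.041]
wrist
cap 0.63 [ 49.  33. 110.  90.] ztop 0.0154 topmid [ 0.4597 -0.3232] size [0.0382 0.0382]
cap 0.55 [273. 204. 374. 303.] ztop 0.1451 topmid [ 0.6573 -0.1975] size [0.0568 0.0561]
cap 0.4 [456.  68. 639. 178.] ztop 0.1361 topmid [ 0.6566 -0.029 ] size [0.0568 0.0538]
jar 0.96 [272. 164. 366. 229.] ztop 0.098 topmid [ 0.645  -0.1947] size [0.039  0.0584]
cap 0.55 n 7492 z 0.1439 slope [ 0.011 -0.001]
cap 0.4 n 9575 z 0.1349 slope [0.014 0.023]
```

View pics/c6.png

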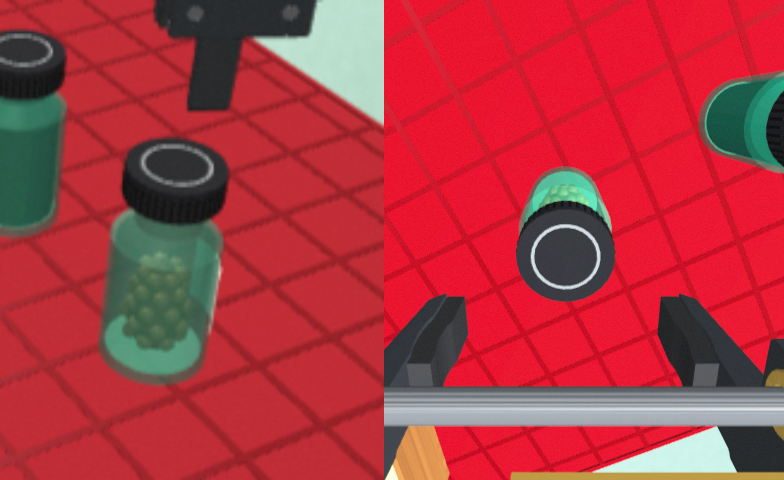

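Cap seated level and centred on the mouth. Side crop: cap at (175,178) on an upright jar. Wrist crop: cap at (565,255), with the big and small caps where they were. Its top is at about 0.145 and its centre is within 1 mm of the tool axis. Closing the fingers and descending.

Request:
carry_out:
  motion: [0,0,0,0,0,0,0,0,0,0,0,0,0,0,0,0,0,0,0,0,0,0,0,0,0,0,0,0,0,0,0,0,0,0,0,0,0,0,0,0,0,0]
  hand: 0
  grip_force: 30

```text
clock: 12.1
tool_pos: [0.6573, -0.198, 0.2812]
eef_rot: [0.226, 0.974, 0.0, -0.0]
contact_force: [0.4, -0.7, -1.0]
opening: 0.16
```

Request:
carry_out:
  motion: [0,0,2,0,0,0,0,0,2.5,0,0,0,0,0,1.5,0,0,0,0,0,0.6,0,0,0,0,0,0,0,0,0,0,0,0,0,0,0]

```text
clock: 12.85
tool_pos: [0.6579, -0.1981, 0.2161]
eef_rot: [0.226, 0.974, 0.0, 0.001]
contact_force: [-0.3, -0.2, 0.5]
opening: 0.006
```

Run:
```python
from h import *
p=shot("side","s7.png");st();go([.6574,-.1977,.212])
```

```text
{'clock': np.float64(12.9), 'q': array([ 0.3698,  0.88  , -0.2908,  1.4318,  0.293 ,  0.8707,  1.1038]), 'tool_pos': array([ 0.6579, -0.1981,  0.2162]), 'eef_rot': array([2.264e-01, 9.740e-01, 1.000e-04, 9.000e-04]), 'contact_force': array([ 0.6062, -0.7189,  0.029 ]), 'opening': np.float64(0.0064)}
tool cm [0.06 0.01 0.42] tilt rotvec [ 0.0005  0.0017 -0.    ]
```

Request:
carry_out:
  motion: [0,0,0.4,0,0,0,0,0,0.2,0,0,0,0,0,0,0,0,0,0,0,0,0,0,0]

```text
clock: 13.4
tool_pos: [0.6573, -0.198, 0.2091]
eef_rot: [0.226, 0.974, 0.0, -0.0]
contact_force: [0.3, 0.1, 0.3]
opening: 0.0
```

Request:
carry_out:
  motion: [0,0,0.1,0,0,0,0,0,0.1,0,0,0,0,0,0,0,0,0]

```text
clock: 13.78
tool_pos: [0.6577, -0.1982, 0.2083]
eef_rot: [0.226, 0.974, -0.0, 0.001]
contact_force: [-1.1, 0.3, 5.3]
opening: 0.008
```

Request:
carry_out:
  motion: [0,0,0.1,0,0,0,0,0,0.1,0,0,0,0,0,0,0,0,0]

```text
clock: 14.15
tool_pos: [0.6584, -0.1981, 0.2075]
eef_rot: [0.227, 0.974, 0.0, 0.002]
contact_force: [-2.8, 0.2, 10.8]
opening: 0.006
```

Request:
carry_out:
  motion: [0.06,0,0.1,0,0,0,0,0,0.1,0,0,0,0,0,0,0,0,0]

```text
clock: 14.52
tool_pos: [0.6564, -0.1977, 0.2026]
eef_rot: [0.226, 0.974, 0.0, -0.001]
contact_force: [-0.7, 0.6, 0.1]
opening: 0.007
```

Request:
carry_out:
  motion: [0,0,0.1,0,0,0,0,0,0.1,0,0,0,0,0,0,0,0,0]

```text
clock: 14.9
tool_pos: [0.6567, -0.1977, 0.2014]
eef_rot: [0.226, 0.974, -0.0, -0.0]
contact_force: [-1.9, -1.0, 4.6]
opening: 0.008
```

It snapped: the load fell to 0 after about 7 mm, and now the liner is pushing back. Pressing further.

Request:
carry_out:
  motion: [0,0,0.1,0,0,0,0,0,0.1,0,0,0,0,0,0,0,0,0]

```text
clock: 15.28
tool_pos: [0.6569, -0.1978, 0.2002]
eef_rot: [0.226, 0.974, -0.0, 0.0]
contact_force: [-2.1, 0.7, 8.6]
opening: 0.009
```

Request:
carry_out:
  motion: [0,0,0.1,0,0,0,0,0,0,0,0,0,0,0,0,0,0,0]

```text
clock: 15.65
tool_pos: [0.6571, -0.1978, 0.1997]
eef_rot: [0.226, 0.974, -0.0, 0.001]
contact_force: [-3.2, 1.2, 11.1]
opening: 0.008
```

Run:
```python
from h import *
for n in("side","side","top","wrist"):
    p=shot(n,n[0]+"8.png");print(n);capfit(p);report(p,"jar");f=monitor.get_state();print(f["clock"],np.round(f["contact_force"],1),np.round(f["tool_pos"],4))
```

```text
side
cap 0.59 n 677 z 0.1329 slope [0.037 0.045]
jar 0.95 [438. 259. 493. 331.] ztop 0.0995 topmid [ 0.6546 -0.2035] size [0.055  0.0502]
15.8 [-4.   0.4  9.9] [ 0.6571 -0.1978  0.1997]
side
cap 0.84 n 691 z 0.1331 slope [0.043 0.039]
jar 0.79 [441. 260. 494. 333.] ztop 0.0992 topmid [ 0.6541 -0.2043] size [0.0546 0.0507]
15.95 [-4.1 -0.2 11.4] [ 0.6571 -0.1978  0.1997]
top
cap 0.91 n 344 z 0.1349 slope [ 0.041 -0.022]
jar 0.84 [378. 134. 424. 177.] ztop 0.098 topmid [ 0.6511 -0.194 ] size [0.0486 0.0578]
16.1 [-3.7  0.7 11.1] [ 0.6571 -0.1978  0.1997]
wrist
cap 0.71 n 7608 z 0.134 slope [ 0.035 -0.018]
jar 0.8 [257. 185. 384. 276.] ztop 0.0973 topmid [ 0.6465 -0.194 ] size [0.0428 0.0581]
16.25 [-4.   0.9 10.4] [ 0.6571 -0.1978  0.1997]
```

Request:
carry_out:
  motion: [0.05,0.0,0.05,0,0,0,0,0,0,0,0,0,0,0,0,0,0,0]

```text
clock: 16.62
tool_pos: [0.6568, -0.1977, 0.1995]
eef_rot: [0.227, 0.974, -0.0, 0.001]
contact_force: [-3.1, 1.1, 12.1]
opening: 0.006
```

Run:
```python
from h import *
p=shot("side","s9.png");q=shot("wrist","w9.png")
for x in(p,q):
    for d in finder.masks_of(x,"cap"):
        w=pts(x,cv2.erode(d["pixels"].astype(np.uint8),np.ones((5,5)))>0);w=w[(w[:,2]>.131)&(w[:,2]<.1385)&(np.hypot(w[:,0]-.657,w[:,1]+.198)<.026)]
        if len(w)<50: continue
        c=w.mean(0);A=np.linalg.lstsq(np.c_[w[:,:2]-c[:2],np.ones(len(w))],w[:,2],rcond=None)[0];print(len(w),A.round(4),np.median(w[:,2]))
for t in("jar","stock1","dish","forceps"):report(p,t)
st()
a=[cv2.imread(f"pics/{n}9.png") for n in "sw"]
cv2.imwrite("pics/c9.png",np.hstack([cv2.resize(a[0][170:370,400:560],None,fx=2.4,fy=2.4),a[1][:, 140:540]]))
```

```text
233 [-0.005  -0.0046  0.1336] 0.13363203028283682
4075 [-0.0013  0.0007  0.1341] 0.1341164822220711
jar 0.57 [439. 258. 492. 329.] ztop 0.0994 topmid [ 0.6538 -0.2039] size [0.0538 0.0492]
stock1 0.93 [385. 182. 430. 269.] ztop 0.1348 topmid [ 0.656 -0.028] size [0.058  0.0585]
stock1 0.89 [309. 137. 347. 216.] ztop 0.1342 topmid [0.6042 0.1929] size [0.0557 0.0583]
dish 0.69 [266. 252. 312. 285.] ztop 0.0125 topmid [0.4561 0.0245] size [0.0805 0.0832]
forceps 0.76 [211. 201. 272. 230.] ztop 0.007 topmid [0.4455 0.2349] size [0.1293 0.031 ]
{'clock': np.float64(17.025), 'q': array([ 0.3672,  0.8986, -0.285 ,  1.4467,  0.3009,  0.8376,  1.096 ]), 'tool_pos': array([ 0.6568, -0.1977,  0.1994]), 'eef_rot': array([ 2.265e-01,  9.740e-01, -1.000e-04,  9.000e-04]), 'contact_force': array([-3.3799,  0.0333, 11.7627]), 'opening': np.float64(0.0045)}
```

View pics/c9.png

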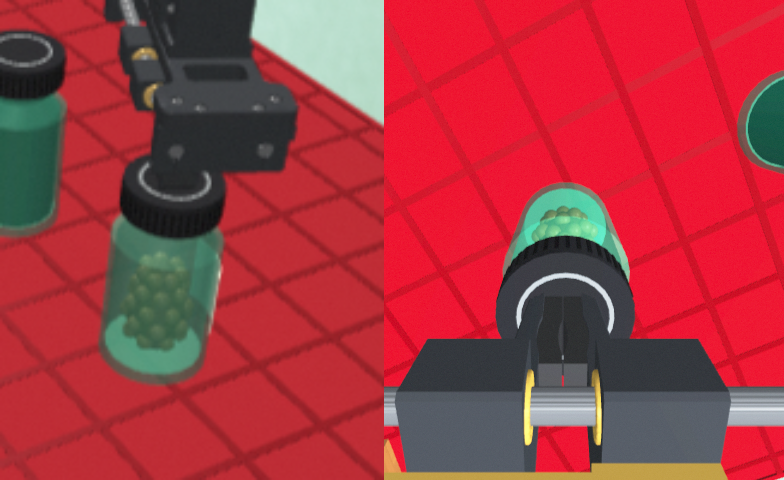

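The cap is level (slope under 0.3°) and about 10 mm lower than at rest. The hold is steady at about 12 N, and the jar and bystanders are unmoved. Handing in.

```bash
python3 -c "
from h import *
st();print(workorder.finish_job())"
```

```text
{'clock': np.float64(17.025), 'q': array([ 0.3672,  0.8986, -0.285 ,  1.4467,  0.3009,  0.8376,  1.096 ]), 'tool_pos': array([ 0.6568, -0.1977,  0.1994]), 'eef_rot': array([ 2.265e-01,  9.740e-01, -1.000e-04,  9.000e-04]), 'contact_force': array([-3.3799,  0.0333, 11.7627]), 'opening': np.float64(0.0045)}
the job is handed in; nothing more can be done
None
```

The middle-sized cap is snapped onto the open jar, and I handed the job in at 17 s with the closed fingertips still pressing it down at about 12 N.

I gripped the cap, set it level on the mouth, let go, and pressed on the centre of its top.

- **Snap:** the push rose to about 11 N at the last reading before it gave. It was back near 0 about 7 mm below first contact, then climbed again as the liner met the rim.
- **Seating:** at the end the cap's top was about 10 mm below where it first rested, which puts the liner near 3 mm of squeeze. It was level to within about 0.3°. An earlier fit showed a 2° slope, but it included finger and edge pixels; with those left out, both cameras read level.
- **Surroundings:** the side camera showed the jar upright, with its outline unchanged to within about 2 pixels. The capped jars, dish and forceps were where they started. I did not re-measure the big and small caps after the press, but they had not moved just before it.
- **Not fully cleared:** a side force of about 3 N on the tool remained during the hold, even after a small correction. The jar did not visibly move under it.

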